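# Touch-run a sample jar on the vortex mixer

## Task

Flip the vortex mixer's yellow mode toggle right over to the green dot (touch-run), then take the sample jar with the orange lid by its side, carry it upright to the mixer and set it in the middle of the round rubber platform. Press it down firmly, but without ramming it, until the sprung platform is fully down on its stop, and keep it there for at least two seconds; the program finishes while the gripper is still holding the jar pressed down. Only the jar may push the platform, and the other glassware and dishes stay where they stand.

Things in the scene. Friction and masses are not known exactly. Their poses are not given: they have to be found in the camera images.
- mixer: Vortex mixer, cream housing, fixed; 200 mm deep (its x), 140 mm wide (its y). Origin: centre of its underside, z up; its front (-x) faces roughly the robot, y to the robot's left. Rear housing (x -22 to 100 mm) 112 mm high; on it the round black platform, axis at x 40, y 0 mm. The shaking is not simulated: the platform only moves up and down.
- panel (a point): Middle of the mixer's dark control panel (x -60, y 0, z 69 mm of the mixer; axes as the mixer's). The panel slopes up to the rear at 25 degrees, from z 50 mm at x -100 to z 87 mm at x -20 mm. Yellow mode toggle on its left; on its right, 33 mm from here, a fixed black speed dial (37 mm diameter, 16 mm high), leave it alone.
- mode (a joint): Mode toggle, rad. 0: leans to the mixer's left (+y, off, white dot); 0.56: leans to its right (-y, touch-run, green dot), each 0.28 off the panel's normal, with end stops. Its axis runs up the panel's slope through x -60, y 28, z 69 mm of the mixer. Stays where left; about 1 N at the tip moves it. Starts at 0 to 0.12.
- mode_tip (a point): End of the toggle's bat, 35 mm from its pivot: a yellow sleeve 10 mm thick over the outer 20 mm, a 6 mm steel shank below. To its left (+y of the mixer) 60 mm or more is free for closed fingers beside it.
- head (a joint): Travel of the sprung platform, m: 0 up at rest, 0.006 fully down on its hard stop. The spring starts to yield at 3.5 N and needs 9 N at the stop; it comes back up when let go.
- head_top (a point): Centre of the platform's flat rubber floor, z up; 150 mm above the mixer's underside when up. The floor is 71 mm wide inside a raised lip 3 mm high, 79 mm over all.
- orange_jar: The jar to mix: amber glass with a blank paper label and the only orange screw lid, 48 mm diameter, 68 mm tall with its lid, about 90 to 150 g. Origin: centre of its underside, z up along the jar. Glass body 48 mm wide up to z = 46 mm, a lid of 45 mm diameter from z = 52 to 68 mm. It stands among the other jars; at least 40 mm is free round it.
- black_jar1: Another jar, black lid, not to be disturbed, 48 mm diameter, 68 mm tall with its lid, about 90 to 150 g. Origin: centre of its underside, z up along the jar
- black_jar2: Another jar, black lid, not to be disturbed, 48 mm diameter, 68 mm tall with its lid, about 90 to 150 g. Origin: centre of its underside, z up along the jar
- black_jar3: Another jar, black lid, not to be disturbed, 48 mm diameter, 68 mm tall with its lid, about 90 to 150 g. Origin: centre of its underside, z up along the jar
- black_jar4: Another jar, black lid, not to be disturbed, 48 mm diameter, 68 mm tall with its lid, about 90 to 150 g. Origin: centre of its underside, z up along the jar
- white_jar: Another jar, white lid, not to be disturbed, 48 mm diameter, 68 mm tall with its lid, about 90 to 150 g. Origin: centre of its underside, z up along the jar
- dishes: Stack of four culture dishes, 90 mm diameter, 62 mm high, not to be disturbed, to the right of the mixer. Origin: centre of its underside
- beaker: Glass beaker with two stirring rods, 72 mm diameter, 90 mm high (rods 125 mm), not to be disturbed, to the left of the jars. Origin: centre of its underside
Not all that is in view belongs to the job. Leave any pink look-alike of the mixer alone.

How it is judged:
By the outcome, as a careful person would: the job done as asked, in the order asked, and still so for the second after the job is handed in, while the arm keeps its last pose, push and grip.
It also fails if it takes over 64 s, if anything falls off the work surface, if the arm or the gripper's body presses on something with over 40 N, if the wrist force passes 120 N, or if a joint passes its speed limit or range.

## Robot

A 6-joint arm with a two-finger parallel gripper is mounted at the origin on the work surface. World frame = base frame: x ahead of the robot, y to its left, z up, the work surface at z = 0. Lengths are in m, angles in rad, forces in N, time in s.
With the tool pointing down it reaches from about 0.35 to 0.875 m from the base axis. Payload 4.2 kg.
Tool frame: the origin (TCP) lies at the very end of the fingers, on their centre line; the grasp point (between the pads) lies 19 mm behind it; y points along the fingers, x is the direction in which the jaws open and shut, and the axes are right-handed (so a half turn about y gives the same grasp; the last joint's range is limited). The gripper opens to 87 mm and grips with 3 to 60 N. Pads are 19 mm wide; open, the fingers measure 117 mm over their backs; the gripper's body (75 mm by 190 mm) begins 51 mm behind the grasp point.
Start: joints at [1.605, 0.385, 0.008, 0, -1.194, -0.259], TCP at [0.139, 0.609, 0.223] pointing down, gripper open.
Joint ranges: [-3.14, 3.14], [-1.21, 2.06], [-1.07, 1.41], [-3.16, 2.05], [-2.99, -0.16], [-3.1, 3.1]. Speed limits (rad/s): [2.79, 2.79, 3.14, 3.14, 3.14, 3.14].

## Interface

Orientations are given as a 3x3 rotation matrix whose columns are the frame's x, y, z axes.
In Python, from station import telemetry, optics, job gives the robot as it stands.
- The arm moves only by the tool play_rows, never from a script. Its argument "series" is a list of rows, each a list of 7 numbers: the shift along the tool's x, y, z in m, then the turn, a rotation vector about the tool's x, y, z in rad, then the opening, from 0 (shut) to 1 (fully open). In form: [[tx, ty, tz, wx, wy, wz, claw], ...]. A call has 1 to 8 rows; each row shifts and turns the commanded pose from where the row before left it, along the tool's axes as they then stand; what a row does not reach is not made up. A row lasts 1/12 s, in which the tool goes at most 41.7 mm and 7.16 degrees, less where a joint would pass 70% of its speed; a pose out of reach is approached as far as the arm can. A call with a gripper value outside its range is refused whole. The fingers move at their own pace and stop on an object; "grip_force" is the grip in N (left out, the last holds). Time passes only in rows, so rows that do not move let the fingers close. It gives the time, the measured TCP pose, the force and the opening at its end, in the units of the state.
- telemetry.state(): the state, without advancing time (a new reading comes with each control period).
- optics.get_image(name): name is "scene" or "top" or "wrist"; returns (picture, depth): 420x560x3 uint8, red, green, blue; 420x560 float32, m along the optical axis (not along the pixel's ray), 0 where there is no reading.
- optics.camera_params(name): a dict with "fov_y" (degrees; the focal length in pixels is half the picture's height over the tangent of half this angle, whatever the lens; pixels are square), "cx", "cy" (the principal point, pixels), "view" (4x4, takes a point from world to camera coordinates); the wrist camera has in their place "mount" (4x4, takes a point from camera to tool coordinates, whose origin is the TCP and whose axes are the tool frame's). Camera axes: x right, y down, z forward; pixel columns grow to the right and rows downward; lengths in m; the calibration is good to about 2 mm. The wrist camera is an equidistant fisheye: a pixel r from the principal point sees the ray r / f radians off the axis. A picture is of the moment at which its call begins: read the wrist's pose just before it. camera_params takes no time and is no camera call.
- job.hand_in(): hands the job in, once; it reports no verdict.
The state is a dict: "time_s": time; "joint_positions": joint angles; "joint_velocities": joint speeds; "effort": joint torques, N m; "position": TCP position; "tcp_rot": TCP orientation; "contact_force": force on the tool from outside, world axes, zero at the start; "wrist_torque": the same for the moment, N m; "grip_width": opening from 0.0 (shut) to 1.0 (fully open).
Only numpy, scipy, OpenCV 4.12 (cv2) and the standard library are available. Lean on these libraries where they do the work, as an engineer would, in place of code of your own. Each camera call takes 0.05 s, during which the arm holds its last target.

## Working session

There is one attempt and no reset: what is moved stays moved. The work goes in short steps, Python scripts to look and compute and a tool call to move; the robot and the scene stay as the last step left them, time stands still between calls to the robot, and variables do not carry over. Pictures are saved under pics/ and viewed, and the job is handed in when it is done.

Besides the shell and the picture viewer there is one more tool, called after ">>>" as name(argument=value, ...) on one line, values as JSON. play_rows: Moves the arm, as the interface text tells. Its arguments: {"type":"object","properties":{"series":{"type":"array","items":{"type":"array","items":{"type":"number"}}},"grip_force":{"type":"number"}},"required":["series"]}

```bash
mkdir -p pics; ls; python3 - <<'E'
from station import telemetry, optics
import cv2,numpy as np
s=telemetry.state();print({k:np.round(v,3).tolist() for k,v in s.items()})
for n in("scene","top","wrist"):
    p,d=optics.get_image(n);cv2.imwrite(f"pics/{n}0.png",p[:,:,::-1]);np.save(f"pics/{n}0.npy",d)
    c=optics.camera_params(n);print(n,{k:np.round(v,4).tolist() for k,v in c.items()})
E
```

```text
pics
{'time_s': 0.0, 'joint_positions': [1.605, 0.386, 0.007, -0.0, -1.194, -0.259], 'joint_velocities': [-0.001, 0.002, -0.001, 0.0, 0.001, 0.001], 'effort': [0.001, -39.066, 18.741, 4.22, 0.011, -0.0], 'position': [0.139, 0.609, 0.221], 'tcp_rot': [[-0.223, -0.0, 0.975], [-0.975, -0.002, -0.223], [0.002, -1.0, 0.0]], 'contact_force': [0.196, -0.256, 0.106], 'wrist_torque': [-0.035, -0.048, 0.005], 'grip_width': 0.999}
scene {'fov_y': 47.5979, 'cx': 276.7948, 'cy': 213.1121, 'view': [[0.8519, 0.5235, -0.0124, -0.3969], [0.4213, -0.6994, -0.5774, -0.1329], [-0.3109, 0.4867, -0.8164, 1.585], [0.0, 0.0, 0.0, 1.0]]}
top {'fov_y': 47.8786, 'cx': 278.9695, 'cy': 208.0767, 'view': [[0.0011, -0.9999, 0.0162, -0.0115], [-0.9972, -0.0023, -0.0743, 0.4845], [0.0743, -0.0161, -0.9971, 1.4963], [0.0, 0.0, 0.0, 1.0]]}
wrist {'fov_y': 65.7065, 'cx': 284.2641, 'cy': 211.0176, 'mount': [[1.0, -0.001, -0.0016, 0.0005], [0.0013, -0.2544, 0.9671, -0.163], [-0.0014, -0.9671, -0.2544, 0.0706], [0.0, 0.0, 0.0, 1.0]]}
```

View pics/scene0.png

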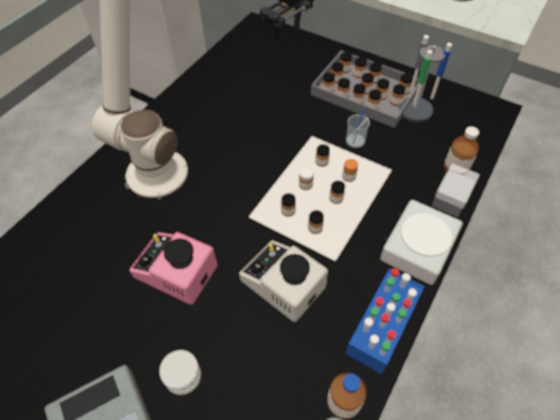

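View pics/top0.png

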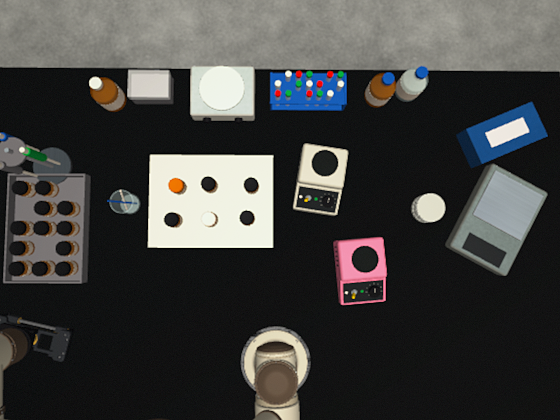

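View pics/wrist0.png

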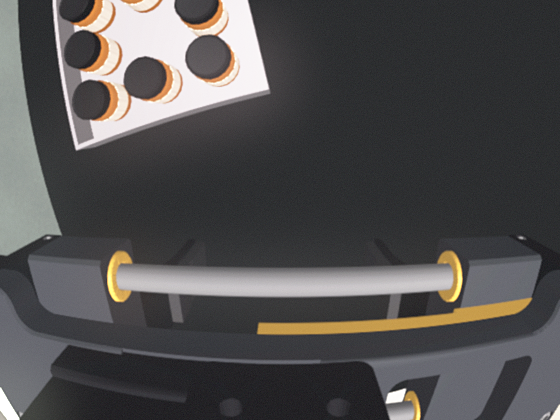

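Candidates: scene shows the orange-lid jar at (350,168) (top (176,185)), against black lids at top (208,184), (251,185), (172,219), (247,217), a white lid at (209,219), and brown/orange bottles at top (108,93), (381,90). The cream mixer is at top (322,178); the pink look-alike is at (361,270). Next I'll check close crops.

```bash
cat > h.py <<'E'
import numpy as np,cv2
from station import telemetry, optics
def K(n):
    c=optics.camera_params(n);f=210/np.tan(np.radians(c['fov_y']/2));return c,f
def cloud(n,d):
    c,f=K(n);v,u=np.mgrid[0:420,0:560].astype(float)
    if n!='wrist':
        P=np.stack([(u-c['cx'])/f*d,(v-c['cy'])/f*d,d],-1)
        T=np.linalg.inv(np.array(c['view']))
        return P@T[:3,:3].T+T[:3,3]
def wcloud(d,s):
    c,f=K('wrist');v,u=np.mgrid[0:420,0:560].astype(float)
    x=u-c['cx'];y=v-c['cy'];r=np.hypot(x,y)+1e-9;th=r/f
    t=np.tan(th)
    P=np.stack([x/r*t*d,y/r*t*d,d],-1)
    M=np.array(c['mount']);P=P@M[:3,:3].T+M[:3,3]
    return P@np.array(s['tcp_rot']).T+np.array(s['position'])
def wproj(p,s):
    c,f=K('wrist');R=np.array(s['tcp_rot']);q=(np.asarray(p)-s['position'])@R
    M=np.array(c['mount']);q=(q-M[:3,3])@M[:3,:3]
    r=np.linalg.norm(q[...,:2],axis=-1);th=np.arctan2(r,q[...,2])
    return np.stack([c['cx']+q[...,0]/r*th*f,c['cy']+q[...,1]/r*th*f],-1)
def proj(n,p):
    c,f=K(n);V=np.array(c['view']);q=np.asarray(p)@V[:3,:3].T+V[:3,3]
    return np.stack([c['cx']+q[...,0]/q[...,2]*f,c['cy']+q[...,1]/q[...,2]*f],-1)
def crop(src,u0,v0,u1,v1,k,out):
    im=cv2.imread(src)[v0:v1,u0:u1];cv2.imwrite(out,cv2.resize(im,None,fx=k,fy=k,interpolation=cv2.INTER_CUBIC))
E
python3 - <<'E'
from h import *
crop('pics/top0.png',280,130,390,220,7,'pics/c1.png')
crop('pics/scene0.png',230,130,410,330,3,'pics/c2.png')
for n in('top','scene'):
    d=np.load(f'pics/{n}0.npy');P=cloud(n,d);im=cv2.imread(f'pics/{n}0.png');hsv=cv2.cvtColor(im,cv2.COLOR_BGR2HSV)
    # orange lid
    m=(P[...,0]>.3)&(P[...,0]<1)&(P[...,1]>.0)&(P[...,1]<.45)&(P[...,2]>.06)&(P[...,2]<.08)
    nn,l,st,ce=cv2.connectedComponentsWithStats(m.astype(np.uint8))
    for i in range(1,nn):
        if st[i,4]>20:
            q=P[l==i];print(n,ce[i].round(),st[i,4],((q.min(0)+q.max(0))/2).round(4),np.ptp(q,axis=0).round(3),im[l==i].mean(0).round())
    m=(P[...,0]>.3)&(P[...,0]<1)&(P[...,1]>-.3)&(P[...,1]<.0)&(P[...,2]>.143)&(P[...,2]<.16)
    q=P[m];print('plat',((q.min(0)+q.max(0))/2).round(4),np.ptp(q,axis=0).round(3),np.median(q,axis=0))
    m=(P[...,0]>.3)&(P[...,0]<.8)&(P[...,1]>-.3)&(P[...,1]<.0)&(P[...,2]>.105)&(P[...,2]<.119)
    m=cv2.morphologyEx(m.astype(np.uint8),cv2.MORPH_OPEN,np.ones((3,3)))>0
    q=P[m];print('housing',q.shape,cv2.minAreaRect((q[:,:2]*1000).astype(np.float32)),np.median(q,axis=0))
    cv2.imwrite(f'pics/h_{n}.png',m*255)
E
```

```text
top [195.  76.] 111 [0.8954 0.2482 0.0753] [0.066 0.045 0.009] [187. 200. 195.]
top [224. 104.] 591 [0.8408 0.1703 0.07  ] [0.17  0.197 0.02 ] [176. 188. 186.]
top [155.  90.] 231 [0.8678 0.3922 0.07  ] [0.091 0.111 0.02 ] [157. 163. 167.]
top [272.  88.] 170 [0.8582 0.0095 0.0701] [0.102 0.019 0.019] [179.  91.  25.]
top [161.  91.] 21 [0.8443 0.3618 0.0775] [0.016 0.031 0.005] [203. 211. 215.]
top [245.  94.] 28 [0.8391 0.0952 0.0765] [0.036 0.022 0.007] [209. 219. 211.]
top [244. 102.] 31 [0.8107 0.1    0.0766] [0.028 0.025 0.007] [211. 220. 212.]
top [207. 184.] 169 [0.5559 0.2133 0.0686] [0.044 0.045 0.014] [37. 39. 40.]
top [175. 185.] 171 [0.5519 0.3124 0.0678] [0.045 0.045 0.015] [ 15. 117. 232.]
top [250. 184.] 160 [0.5537 0.0803 0.0688] [0.041 0.044 0.017] [35. 37. 38.]
top [132. 203.] 33 [0.4966 0.443  0.0696] [0.047 0.012 0.019] [154. 157. 141.]
top [246. 218.] 164 [0.45   0.092  0.0694] [0.044 0.044 0.018] [40. 43. 44.]
top [170. 219.] 171 [0.4448 0.3248 0.0679] [0.041 0.045 0.015] [40. 41. 42.]
top [207. 219.] 169 [0.4468 0.2106 0.0681] [0.043 0.045 0.016] [226. 240. 23
[... 1045 characters left out ...]
5. 195. 196.]
scene [316. 216.] 169 [0.5539 0.0769 0.0679] [0.045 0.046 0.015] [50. 54. 58.]
scene [388. 273.] 27 [0.8132 0.0107 0.0723] [0.01  0.021 0.013] [154.  95.  62.]
scene [398. 278.] 38 [0.8415 0.0103 0.0725] [0.014 0.021 0.013] [163. 102.  72.]
scene [414. 286.] 121 [0.8863 0.0098 0.0713] [0.042 0.019 0.014] [164. 104.  66.]
plat [ 0.4734 -0.2021  0.151 ] [0.347 0.195 0.015] [ 0.5796028  -0.17343394  0.15048297]
housing (2095, 3) ((484.648681640625, -182.20883178710938), (412.5184326171875, 165.2610321044922), 17.10477066040039) [ 0.57770723 -0.19229796  0.11150003][ WARN:0@0.737] global loadsave.cpp:1063 imwrite_ Unsupported depth image for selected encoder is fallbacked to CV_8U.
```

View pics/c1.png

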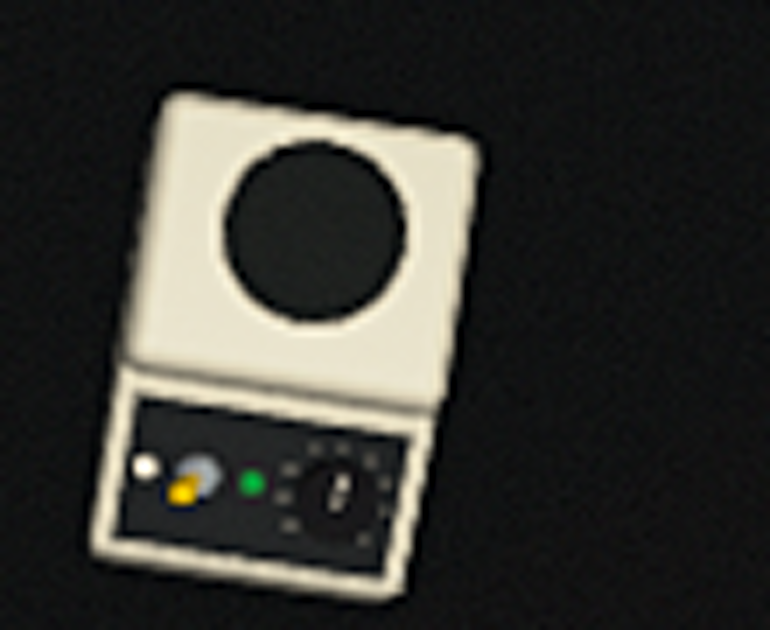

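View pics/c2.png

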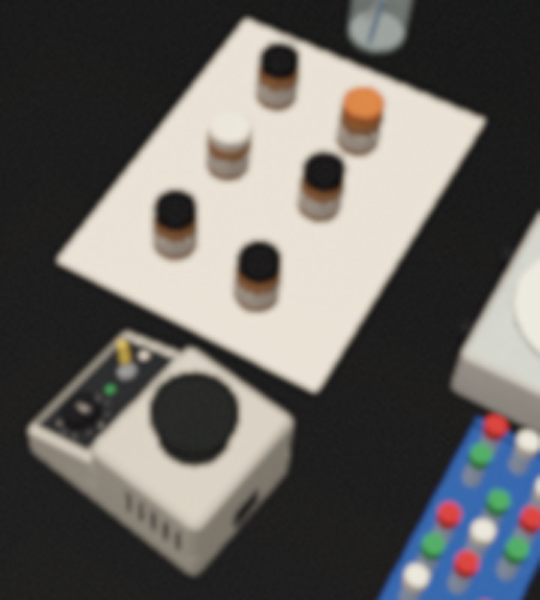

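```bash
python3 - <<'E'
from h import *
for n in('top','scene'):
    d=np.load(f'pics/{n}0.npy');P=cloud(n,d);im=cv2.imread(f'pics/{n}0.png')
    base=(P[...,0]>.4)&(P[...,0]<.75)&(P[...,1]>-.27)&(P[...,1]<-.08)&~((P[...,0]<.43))
    m=base&(P[...,2]>.145)&(P[...,2]<.16); q=P[m]
    (c,r)=cv2.minEnclosingCircle((q[:,:2]*1000).astype(np.float32));print(n,'plat',c,r,np.median(q,axis=0))
    m=base&(P[...,2]>.106)&(P[...,2]<.160); m=cv2.morphologyEx(m.astype(np.uint8),cv2.MORPH_OPEN,np.ones((3,3)))>0
    q=P[m];print('housing',len(q),cv2.minAreaRect((q[:,:2]*1000).astype(np.float32)))
    m=base&(P[...,2]>.03)&(P[...,2]<.160); m=cv2.morphologyEx(m.astype(np.uint8),cv2.MORPH_OPEN,np.ones((3,3)))>0
    q=P[m];print('all',len(q),cv2.minAreaRect((q[:,:2]*1000).astype(np.float32)))
    hsv=cv2.cvtColor(im,cv2.COLOR_BGR2HSV);y=base&(hsv[...,0]>18)&(hsv[...,0]<32)&(hsv[...,1]>150)&(hsv[...,2]>100)
    print('yellow',np.argwhere(y).mean(0),P[y].round(3).tolist())
E
```

```text
top plat (607.8986206054688, -141.0045623779297) 39.298526763916016 [ 0.60791376 -0.14090736  0.15139586]
housing 1597 ((607.3438720703125, -141.9604949951172), (135.5484619140625, 120.81292724609375), 82.23894500732422)
all 2714 ((567.4689331054688, -137.56411743164062), (137.75918579101562, 201.2662811279297), 82.19245147705078)
yellow [199.71428571 305.64285714] [[0.51, -0.092, 0.091], [0.511, -0.096, 0.084], [0.509, -0.088, 0.068], [0.507, -0.089, 0.096], [0.507, -0.092, 0.096], [0.507, -0.095, 0.094], [0.504, -0.086, 0.095], [0.503, -0.089, 0.098], [0.503, -0.091, 0.099], [0.504, -0.095, 0.095], [0.5, -0.085, 0.101], [0.5, -0.088, 0.098], [0.5, -0.092, 0.097], [0.503, -0.097, 0.063]]
scene plat (607.4564208984375, -144.4333038330078) 40.00242614746094 [ 0.60803394 -0.14468998  0.15048675]
housing 2040 ((606.9124755859375, -145.2957305908203), (137.20013427734375, 119.97817993164062), 82.18537902832031)
all 3839 ((568.9031372070312, -140.33387756347656), (139.68869018554688, 201.9915008544922), 81.57705688476562)
yellow [247.16666667 271.        ] [[0.506, -0.093, 0.1], [0.503, -0.094, 0.095], [0.506, -0.094, 0.097], [0.507, -0.09, 0.092], [0.505, -0.098, 0.096], [0.507, -0.096, 0.095], [0.509, -0.093, 0.093], [0.505, -0.096, 0.089], [0.508, -0.097, 0.092], [0.51, -0.095, 0.092], [0.505, -0.098, 0.087], [0.511, -0.096, 0.089]]
```

```bash
cat >> h.py <<'E'
def go(*targets):
    s=telemetry.state();R=np.array(s['tcp_rot']);p=np.array(s['position'])
    print('t',round(s['time_s'],2),'p',p.round(4),'F',np.round(s['contact_force'],1),'w',round(s['grip_width'],3),'yawx',np.degrees(np.arctan2(R[1,0],R[0,0])).round(2),'ydown',R[:,1].round(4))
    for t in targets:
        t=np.array(t);d=(t-p)@R;print('shift tool',d.round(4),'n>=',np.linalg.norm(d)/.04);p=t
E
python3 -c "
from h import *
go((.45,.30,.30),(.40,-.09,.25))"
```

```text
t 0.15 p [0.1392 0.6088 0.2217] F [-0.4  0.2 -0.2] w 0.999 yawx -102.89 ydown [-3.0e-04 -1.6e-03 -1.0e+00]
shift tool [ 0.2319 -0.0779  0.3719] n>= 11.127558256186292
shift tool [0.3912 0.0507 0.0382] n>= 9.908960591303208
```

>>> play_rows(series=[[0.019, -0.01, 0.03, 0, 0, 0, 0], [0.019, -0.01, 0.03, 0, 0, 0, 0], [0.019, -0.01, 0.03, 0, 0, 0, 0], [0.019, -0.01, 0.03, 0, 0, 0, 0], [0.019, -0.01, 0.03, 0, 0, 0, 0], [0.019, -0.01, 0.03, 0, 0, 0, 0], [0.019, -0.01, 0.03, 0, 0, 0, 0], [0.019, -0.01, 0.03, 0, 0, 0, 0]], grip_force=20)

```text
time_s: 0.82
position: [0.3401, 0.406, 0.3029]
tcp_rot: [[-0.223, -0.0, 0.975], [-0.975, -0.0, -0.223], [0.0, -1.0, -0.0]]
contact_force: [1.9, 0.3, -0.3]
grip_width: 0.481
```

>>> play_rows(series=[[0.019, 0, 0.03, 0, 0, 0, 0], [0.019, 0, 0.03, 0, 0, 0, 0], [0.019, 0, 0.03, 0, 0, 0, 0], [0.019, 0, 0.03, 0, 0, 0, 0], [0.035, 0.005, 0.003, 0, -0.03, 0, 0], [0.035, 0.005, 0.003, 0, -0.03, 0, 0], [0.035, 0.005, 0.003, 0, -0.03, 0, 0], [0.035, 0.005, 0.003, 0, 0, 0, 0]])

```text
time_s: 1.48
position: [0.4256, 0.1651, 0.282]
tcp_rot: [[-0.133, -0.001, 0.991], [-0.991, -0.0, -0.133], [0.0, -1.0, -0.001]]
contact_force: [1.1, -0.5, -0.0]
grip_width: 0.007
```

```bash
python3 -c "
from h import *
go((.40,-.09,.25))"
```

```text
t 1.48 p [0.4256 0.1651 0.282 ] F [ 1.1 -0.5 -0. ] w 0.007 yawx -97.65 ydown [-6.e-04 -3.e-04 -1.e+00]
shift tool [0.2563 0.0321 0.0087] n>= 6.459988517817204
```

>>> play_rows(series=[[0.036, 0.005, 0, 0, 0, 0, 0], [0.036, 0.005, 0, 0, 0, 0, 0], [0.036, 0.005, 0, 0, 0, 0, 0], [0.036, 0.005, 0, 0, 0, 0, 0], [0.036, 0.005, 0, 0, 0, 0, 0], [0.036, 0.005, 0, 0, 0, 0, 0], [0.03, 0, 0, 0, 0, 0, 0], [0, 0, 0, 0, 0, 0, 0]])

```text
time_s: 2.15
position: [0.3914, -0.0803, 0.2521]
tcp_rot: [[-0.14, -0.002, 0.99], [-0.99, -0.001, -0.14], [0.001, -1.0, -0.002]]
contact_force: [0.0, -0.1, -0.1]
grip_width: 0.006
```

```bash
python3 - <<'E'
from h import *
s=telemetry.state()
p,d=optics.get_image('wrist');cv2.imwrite('pics/w1.png',p[:,:,::-1])
np.save('pics/w1.npy',d);P=wcloud(d,s);np.save('pics/w1P.npy',P)
go()
im=p[:,:,::-1];hsv=cv2.cvtColor(np.ascontiguousarray(im),cv2.COLOR_BGR2HSV)
base=(P[...,0]>.4)&(P[...,0]<.75)&(P[...,1]>-.27)&(P[...,1]<-.04)
m=base&(P[...,2]>.146)&(P[...,2]<.16); q=P[m]
(c,r)=cv2.minEnclosingCircle((q[:,:2]*1000).astype(np.float32));print('plat',c,r,np.median(q,axis=0))
m=base&(P[...,2]>.106)&(P[...,2]<.160); m=cv2.morphologyEx(m.astype(np.uint8),cv2.MORPH_OPEN,np.ones((3,3)))>0
q=P[m];print('housing',len(q),cv2.minAreaRect((q[:,:2]*1000).astype(np.float32)))
y=base&(hsv[...,0]>18)&(hsv[...,0]<32)&(hsv[...,1]>150)&(hsv[...,2]>100)
print('yellow',y.sum(),np.argwhere(y).mean(0),P[y].mean(0),P[y].min(0),P[y].max(0))
E
```

```text
t 2.2 p [ 0.3922 -0.0789  0.2523] F [0.3 1.4 0.5] w 0.003 yawx -98.0 ydown [-7.e-04 -1.e-04 -1.e+00]
plat (0.0, 0.0) 0.0 [nan nan nan]
housing 4533 ((566.5697631835938, -136.62966918945312), (138.28713989257812, 38.76463317871094), 84.44185638427734)
yellow 498 [235.75502008 284.8313253 ] [ 0.44377084 -0.08737804  0.28168319] [ 0.41087098 -0.1164824   0.06551214] [ 0.5154046  -0.07919148  0.41498259]
  return _methods._mean(a, axis=axis, dtype=dtype,
  ret = um.true_divide(
```

View pics/w1.png

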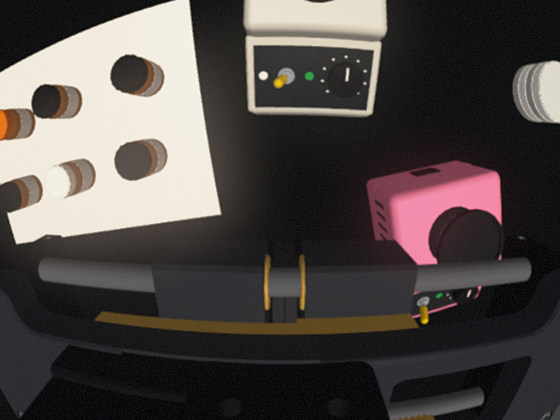

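The wrist view shows the cream panel at (312,75), the yellow tip at (279,83), the white dot at (263,75) and the green dot at (309,76). The toggle leans to white. The pink mixer's toggle at (424,310) is not the target.

```bash
python3 - <<'E'
from h import *
P=np.load('pics/w1P.npy');im=cv2.imread('pics/w1.png');hsv=cv2.cvtColor(im,cv2.COLOR_BGR2HSV)
box=np.zeros((420,560),bool);box[40:112,250:380]=1
def rep(n,m):
    m&=box;print(n,m.sum(),np.argwhere(m).mean(0)[::-1].round(1),np.median(P[m],0).round(4),P[m].min(0).round(3),P[m].max(0).round(3))
rep('yel',(hsv[...,0]>18)&(hsv[...,0]<32)&(hsv[...,1]>150)&(hsv[...,2]>100))
rep('green',(hsv[...,0]>45)&(hsv[...,0]<80)&(hsv[...,1]>150)&(hsv[...,2]>60))
w=(hsv[...,1]<40)&(hsv[...,2]>180);w[:,:258]=0;w[:,270:]=0;w[:68]=0;w[:83]&=1;w[83:]=0
rep('white',w)
s=dict(position=[.3918,-.0796,.2522],tcp_rot=None)
# dark panel region corners
R=0
k=(hsv[...,2]<70)&box&(P[...,2]>.045)&(P[...,2]<.1);k=cv2.morphologyEx(k.astype(np.uint8),cv2.MORPH_CLOSE,np.ones((15,15)))
n,l,st,c=cv2.connectedComponentsWithStats(k);i=1+st[1:,4].argmax();m=l==i
q=P[m];r=cv2.minAreaRect((q[:,:2]*1000).astype(np.float32));print('panel',r,np.median(q,0),st[i])
E
```

```text
yel 123 [279.6  81. ] [ 0.5067 -0.0925  0.0981] [ 0.501 -0.099  0.066] [ 0.515 -0.086  0.102]
green 48 [308.9  75.8] [ 0.5122 -0.1238  0.0705] [ 0.509 -0.127  0.068] [ 0.516 -0.12   0.073]Traceback (most recent call last):
  File "<stdin>", line 8, in <module>
numpy._core._exceptions._UFuncOutputCastingError: Cannot cast ufunc 'bitwise_and' output from dtype('int64') to dtype('bool') with casting rule 'same_kind'
```

```bash
python3 -c "
from h import *
go((.5115,-.048,.17),(.5115,-.048,.088))"
```

```text
t 2.2 p [ 0.3922 -0.0789  0.2523] F [0.3 1.4 0.5] w 0.003 yawx -98.0 ydown [-7.e-04 -1.e-04 -1.e+00]
shift tool [-0.0472  0.0822  0.1139] n>= 3.7044600599679263
shift tool [-0.      0.082   0.0001] n>= 2.05
```

>>> play_rows(series=[[-0.012, 0.02, 0.0285, 0, 0, 0, 0], [-0.012, 0.02, 0.0285, 0, 0, 0, 0], [-0.012, 0.02, 0.0285, 0, 0, 0, 0], [-0.011, 0.022, 0.0285, 0, 0, 0, 0], [0, 0.02, 0, 0, 0, 0, 0], [0, 0.02, 0, 0, 0, 0, 0], [0, 0.02, 0, 0, 0, 0, 0], [0, 0.015, 0, 0, 0, 0, 0]])

```text
time_s: 2.87
position: [0.5119, -0.0445, 0.0935]
tcp_rot: [[-0.133, -0.003, 0.991], [-0.991, -0.0, -0.133], [0.001, -1.0, -0.003]]
contact_force: [0.0, 0.1, -0.0]
grip_width: 0.005
```

```bash
python3 - <<'E'
from h import *
go((.5115,-.048,.088),(.505,-.0863,.088))
s=telemetry.state()
p,d=optics.get_image('wrist');cv2.imwrite('pics/w2.png',p[:,:,::-1])
p,d=optics.get_image('scene');cv2.imwrite('pics/s2.png',p[:,:,::-1])
crop('pics/s2.png',200,180,360,320,5,'pics/c3.png')
E
```

```text
t 2.87 p [ 0.5119 -0.0445  0.0935] F [ 0.   0.1 -0. ] w 0.005 yawx -97.66 ydown [-2.6e-03 -2.0e-04 -1.0e+00]
shift tool [0.0035 0.0055 0.0001] n>= 0.16232533701392046
shift tool [ 0.0388  0.     -0.0013] n>= 0.9711912787911552
```

View pics/c3.png

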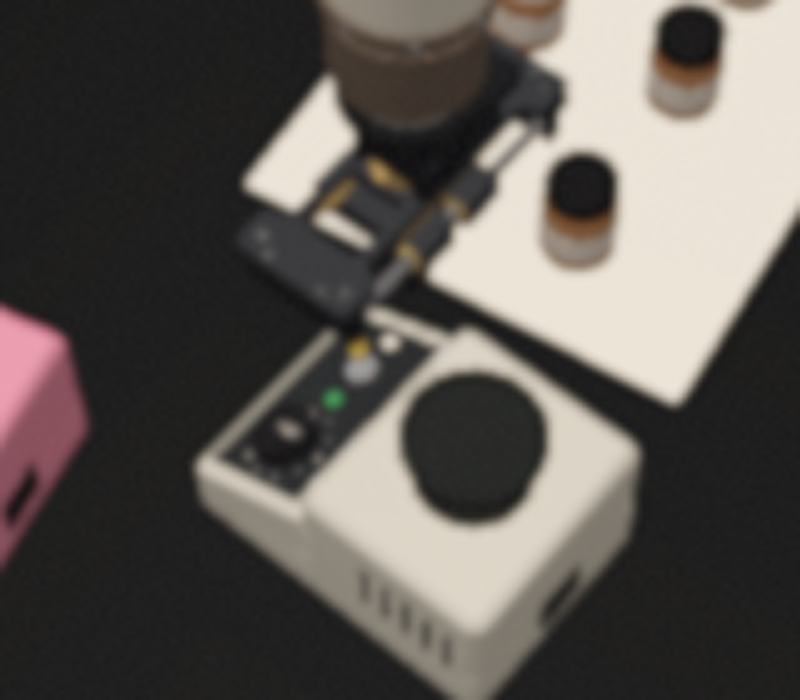

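View pics/w2.png

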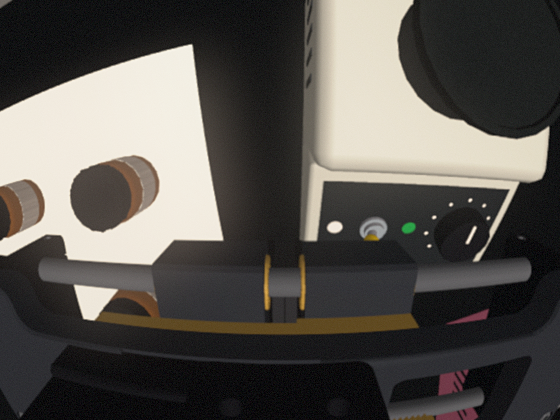

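>>> play_rows(series=[[0, 0.0055, 0, 0, 0, 0, 0], [0.005, 0, 0, 0, 0, 0, 0], [0.005, 0, 0, 0, 0, 0, 0], [0.005, 0, 0, 0, 0, 0, 0], [0.004, 0, 0, 0, 0, 0, 0], [0.004, 0, 0, 0, 0, 0, 0], [0.003, 0, 0, 0, 0, 0, 0], [0, 0, 0, 0, 0, 0, 0]])

```text
time_s: 3.63
position: [0.5088, -0.072, 0.0903]
tcp_rot: [[-0.135, 0.0, 0.991], [-0.991, 0.0, -0.135], [-0.0, -1.0, 0.0]]
contact_force: [0.7, -0.5, -0.3]
grip_width: 0.005
```

```bash
python3 - <<'E'
from h import *
go((.505,-.0863,.088))
p,d=optics.get_image('wrist');cv2.imwrite('pics/w3.png',p[:,:,::-1])
crop('pics/w3.png',260,140,540,320,2.8,'pics/c4.png')
E
```

```text
t 3.63 p [ 0.5088 -0.072   0.0903] F [ 0.7 -0.5 -0.3] w 0.005 yawx -97.78 ydown [ 3.e-04  0.e+00 -1.e+00]
shift tool [ 0.0147  0.0023 -0.0018] n>= 0.37359249678240214
```

View pics/c4.png

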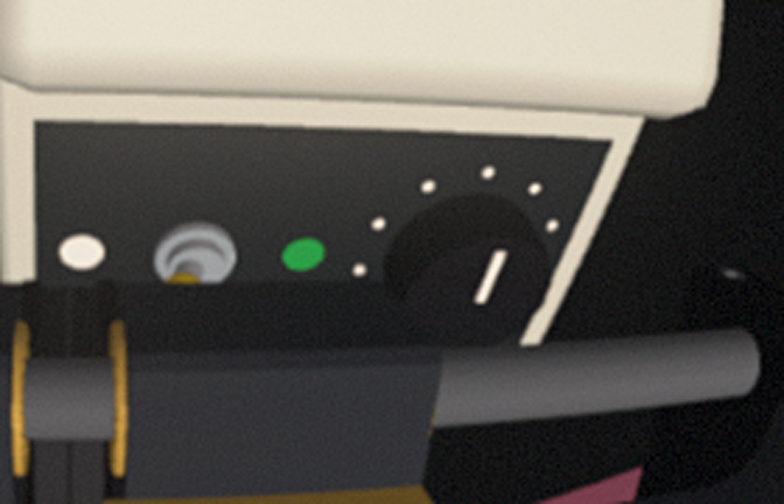

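>>> play_rows(series=[[0.004, 0.001, 0, 0, 0, 0, 0], [0.004, 0.001, 0, 0, 0, 0, 0], [0.003, 0, 0, 0, 0, 0, 0], [0.003, 0, 0, 0, 0, 0, 0], [0, 0, 0, 0, 0, 0, 0]])

```text
time_s: 4.1
position: [0.5069, -0.0856, 0.088]
tcp_rot: [[-0.135, -0.0, 0.991], [-0.991, -0.0, -0.135], [0.0, -1.0, -0.0]]
contact_force: [-0.3, 0.3, -0.2]
grip_width: 0.009
```

```bash
python3 - <<'E'
from h import *
go((.505,-.0863,.088))
p,d=optics.get_image('wrist');cv2.imwrite('pics/w4.png',p[:,:,::-1])
crop('pics/w4.png',260,140,540,320,2.8,'pics/c5.png')
p,d=optics.get_image('scene');cv2.imwrite('pics/s4.png',p[:,:,::-1])
crop('pics/s4.png',230,220,310,290,7,'pics/c6.png')
E
```

```text
t 4.1 p [ 0.5069 -0.0856  0.088 ] F [-0.3  0.3 -0.2] w 0.009 yawx -97.75 ydown [-1.e-04 -0.e+00 -1.e+00]
shift tool [ 0.0009  0.     -0.0018] n>= 0.051176030857512746
```

View pics/c5.png

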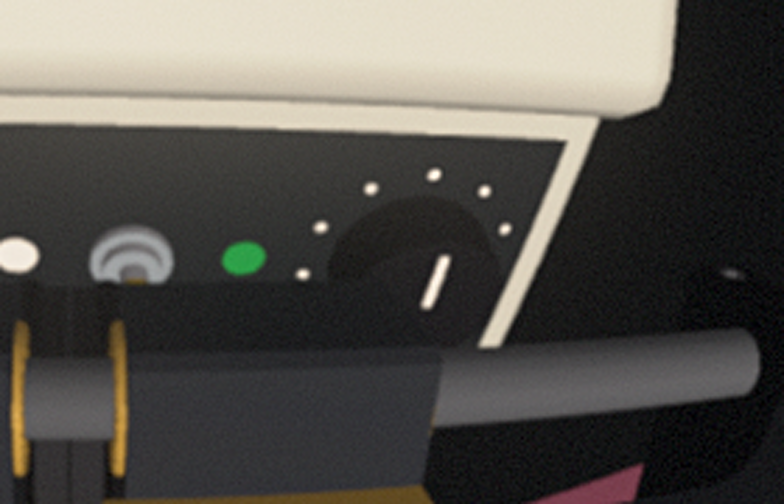

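View pics/c6.png

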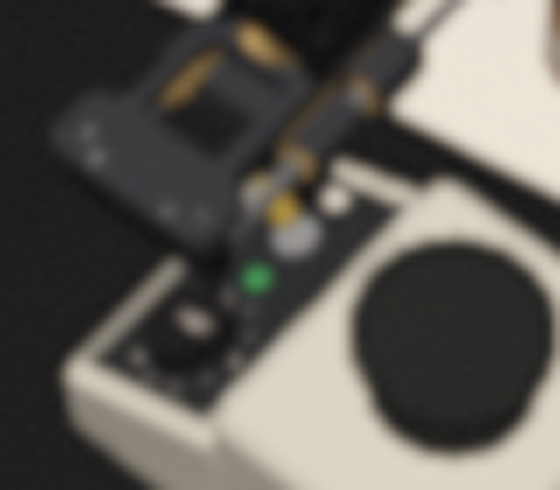

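>>> play_rows(series=[[0.003, 0, 0, 0, 0, 0, 0], [0.003, 0, 0, 0, 0, 0, 0], [0.002, 0, 0, 0, 0, 0, 0], [0, 0, 0, 0, 0, 0, 0]])

```text
time_s: 4.53
position: [0.5062, -0.0921, 0.0879]
tcp_rot: [[-0.135, 0.001, 0.991], [-0.991, 0.002, -0.135], [-0.002, -1.0, 0.001]]
contact_force: [-0.3, 7.6, 1.8]
grip_width: 0.005
```

>>> play_rows(series=[[0.002, 0, 0, 0, 0, 0, 0], [0, 0, 0, 0, 0, 0, 0]])

```text
time_s: 4.7
position: [0.5062, -0.0928, 0.0879]
tcp_rot: [[-0.136, 0.002, 0.991], [-0.991, 0.004, -0.136], [-0.004, -1.0, 0.001]]
contact_force: [-1.2, 13.4, 1.9]
grip_width: 0.006
```

```bash
python3 - <<'E'
from h import *
go((.505,-.0863,.088))
p,d=optics.get_image('wrist');cv2.imwrite('pics/w5.png',p[:,:,::-1])
crop('pics/w5.png',260,140,540,320,2.8,'pics/c7.png')
E
```

```text
t 4.7 p [ 0.5062 -0.0928  0.0879] F [-1.2 13.4  1.9] w 0.006 yawx -97.79 ydown [ 0.0019  0.004  -1.    ]
shift tool [-0.0063 -0.0001 -0.0021] n>= 0.16502541911646432
```

View pics/c7.png

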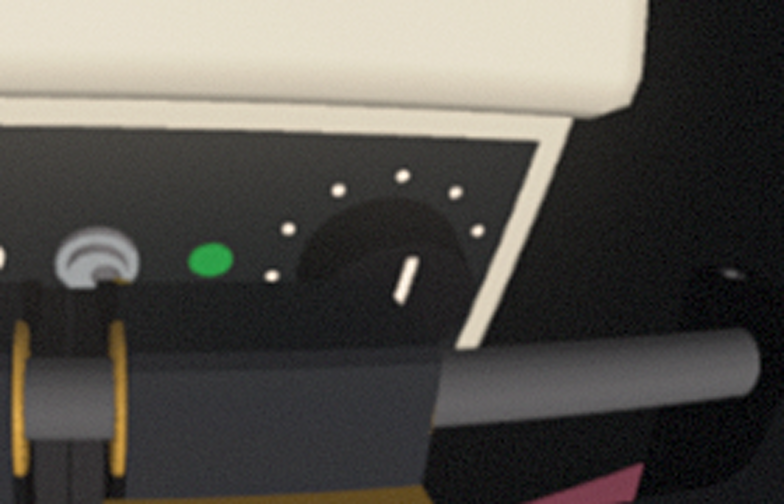

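Force rose to 13 N with almost no travel, so the toggle is on its end stop. I'll back off, rise and check.

>>> play_rows(series=[[-0.015, 0, 0, 0, 0, 0, 0], [-0.02, -0.005, 0, 0, 0, 0, 0], [-0.01, -0.03, 0, 0, 0, 0, 0], [0, -0.035, 0, 0, 0, 0, 0], [0, -0.035, -0.015, 0, 0, 0, 0.3], [0, -0.025, -0.03, 0, 0, 0, 1], [0, -0.02, -0.03, 0, 0, 0, 1], [0, 0, -0.02, 0, 0, 0, 1]])

```text
time_s: 5.42
position: [0.4179, -0.0379, 0.2422]
tcp_rot: [[-0.134, 0.008, 0.991], [-0.991, 0.001, -0.134], [-0.002, -1.0, 0.008]]
contact_force: [0.1, -0.4, 0.6]
grip_width: 0.226
```

```bash
python3 - <<'E'
from h import *
s=telemetry.state()
p,d=optics.get_image('wrist');cv2.imwrite('pics/w6.png',p[:,:,::-1]);P=wcloud(d,s)
p,d=optics.get_image('top');cv2.imwrite('pics/t6.png',p[:,:,::-1])
im=cv2.imread('pics/w6.png')
px=wproj(np.array([[.5124,-.1015,.069],[.6077,-.1427,.15]]),s);print(px);u,v=px[0].astype(int)
u=min(max(u,60),480);v=max(v,50);crop('pics/w6.png',u-60,v-50,u+80,v+50,5,'pics/c8.png')
go((.551,.312,.25))
E
```

```text
[[333.42849221  99.04899259]
 [378.36570078 -20.0732732 ]]
t 5.52 p [ 0.4153 -0.038   0.2394] F [-0.2 -0.8  0.1] w 0.314 yawx -97.68 ydown [ 0.0026  0.0012 -1.    ]
shift tool [-0.365  -0.0098  0.0877] n>= 9.38773918577054
```

View pics/c8.png

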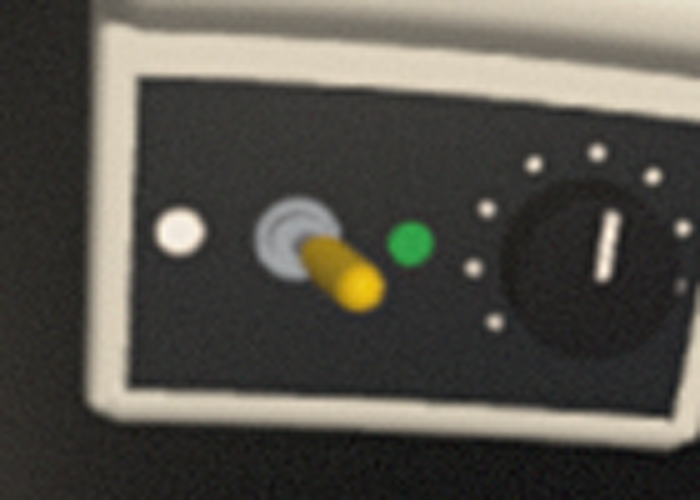

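The toggle now leans to the green side, with its tip at about (346,107) in the full wrist image. I'll check the angle numerically while there.

```bash
python3 - <<'E'
from h import *
s=telemetry.state()
a=np.radians(-7.8);xm=np.array([np.cos(a),np.sin(a),0]);ym=np.array([-np.sin(a),np.cos(a),0]);O=np.array([.5681,-.1373,0])
W=lambda m:O+m[0]*xm+m[1]*ym+np.array([0,0,m[2]])
n=np.array([-.4226,0,.9063]);y=np.array([0,1,0])
s['position']=[.4165,-.038,.2405]
print('pivot',wproj(W([-.06,.028,.069]),s))
for q in(0,.28,.42,.5,.56,.6):
    b=.28-q;print(q,wproj(W(np.array([-.06,.028,.069])+.035*(np.cos(b)*n+np.sin(b)*y)),s).round(1))
im=cv2.imread('pics/w6.png');hsv=cv2.cvtColor(im,cv2.COLOR_BGR2HSV)
m=(hsv[...,0]>18)&(hsv[...,0]<32)&(hsv[...,1]>150)&(hsv[...,2]>90);m[:60]=0;m[140:]=0
ij=np.argwhere(m)[:,::-1];print(len(ij),ij.min(0),ij.max(0),cv2.fitLine(ij.astype(np.float32),2,0,.01,.01).ravel())
E
```

```text
pivot [333.33984912  96.58315821]
0 [327.7 108.2]
0.28 [338.2 109. ]
0.42 [343.3 109.1]
0.5 [346.1 109. ]
0.56 [348.2 108.9]
0.6 [349.5 108.8]
152 [334  97] [349 110] [  0.77380776   0.63342047 341.63815    103.38158   ]
```

```bash
python3 -c "
from h import *
go((.45,.300,.23))"
```

```text
t 5.52 p [ 0.4153 -0.038   0.2394] F [-0.2 -0.8  0.1] w 0.314 yawx -97.68 ydown [ 0.0026  0.0012 -1.    ]
shift tool [-0.3396  0.0099 -0.0108] n>= 8.497076775654172
```

>>> play_rows(series=[[-0.035, 0, -0.001, 0, 0, 0, 1], [-0.038, 0, -0.001, 0, 0, 0, 1], [-0.038, 0, -0.001, 0, 0, 0, 1], [-0.038, 0, -0.001, 0, 0, 0, 1], [-0.038, 0, -0.001, 0, 0, 0, 1], [-0.038, 0, -0.001, 0, 0, 0, 1], [-0.038, 0, -0.001, 0, 0, 0, 1], [-0.038, 0, -0.001, 0, 0, 0, 1]])

```text
time_s: 6.18
position: [0.4505, 0.2634, 0.2373]
tcp_rot: [[-0.134, -0.0, 0.991], [-0.991, -0.001, -0.134], [0.001, -1.0, -0.0]]
contact_force: [0.0, -0.1, 0.3]
grip_width: 0.918
```

>>> play_rows(series=[[-0.035, 0, 0, 0, 0, 0, 1], [0, 0, 0, 0, 0, 0, 1], [0, 0, 0, 0, 0, 0, 1]])

```text
time_s: 6.43
position: [0.4552, 0.2977, 0.2363]
tcp_rot: [[-0.132, -0.002, 0.991], [-0.991, -0.002, -0.132], [0.002, -1.0, -0.001]]
contact_force: [-0.1, -0.9, -0.8]
grip_width: 0.989
```

```bash
python3 - <<'E'
from h import *
s=telemetry.state()
p,d=optics.get_image('wrist');cv2.imwrite('pics/w7.png',p[:,:,::-1]);P=wcloud(d,s)
im=cv2.imread('pics/w7.png');hsv=cv2.cvtColor(im,cv2.COLOR_BGR2HSV)
m=(hsv[...,0]>4)&(hsv[...,0]<18)&(hsv[...,1]>180)&(hsv[...,2]>120)&(P[...,2]>.06)&(P[...,2]<.075);q=P[m]
print(m.sum(),np.argwhere(m).mean(0)[::-1]);print(cv2.minEnclosingCircle((q[:,:2]*1000).astype(np.float32)),np.median(q,0))
print(wproj(np.array([.5515,.312,.068]),s))
go((.551,.312,.23))
E
```

```text
76 [252.65789474  89.02631579]
((554.912109375, 311.30230712890625), 20.806428909301758) [0.57006806 0.31416786 0.06851811]
[256.78344739 104.83663713]
t 6.48 p [0.4549 0.2964 0.2367] F [ 0.  -0.2 -0.1] w 0.999 yawx -97.69 ydown [-0.0017 -0.0022 -1.    ]
shift tool [-0.0283  0.0065  0.0931] n>= 2.4391632381876147
```

View pics/w7.png

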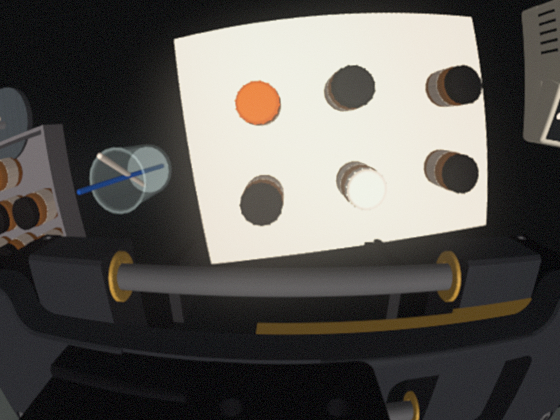

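The orange lid is at (258,103), the beaker at (130,180) and the neighbouring black lids at (351,87) and (262,200). I'll refine the lid centre by its ray.

```bash
python3 - <<'E'
from h import *
from scipy.optimize import least_squares
s=telemetry.state();s['position']=[.4551,.2968,.2366]
im=cv2.imread('pics/w7.png');hsv=cv2.cvtColor(im,cv2.COLOR_BGR2HSV)
m=(hsv[...,0]>4)&(hsv[...,0]<18)&(hsv[...,1]>180)&(hsv[...,2]>120);m[:,:220]=0;m[:,300:]=0;m[150:]=0
k=m.astype(np.uint8);c,_=cv2.findContours(k,0,2);c=max(c,key=cv2.contourArea);e=cv2.fitEllipse(c);print(e)
t=np.linspace(0,6.28,60)
def f(x):
    q=wproj(np.stack([x[0]+.0225*np.cos(t),x[1]+.0225*np.sin(t),0*t+.067],-1),s).mean(0);return q-e[0]
r=least_squares(f,[.55,.31]);print(r.x)
for n,d in(('top',0),('scene',0)):
    im=cv2.imread(f'pics/{n}0.png');hsv=cv2.cvtColor(im,cv2.COLOR_BGR2HSV)
    u,v=(175,185) if n=='top' else (350,168)
    m=(hsv[...,0]>4)&(hsv[...,0]<18)&(hsv[...,1]>200)&(hsv[...,2]>200 if n=='top' else hsv[...,2]>180)
    z=np.zeros_like(m);z[v-14:v+14,u-14:u+14]=1;m&=z;ce=np.argwhere(m).mean(0)[::-1]
    g=lambda x:proj(n,np.array([x[0],x[1],.068]))-ce
    print(n,m.sum(),ce,least_squares(g,[.55,.31]).x)
go((.5525,.312,.236))
E
```

```text
((257.042236328125, 83.71742248535156), (3.570019483566284, 11.331892967224121), 90.25586700439453)
[0.57303535 0.30792438]
top 145 [175.06896552 184.70344828] [0.55265053 0.31193454]<stdin>:15: RuntimeWarning: Mean of empty slice.
  ret = um.true_divide(
Traceback (most recent call last):
ValueError: Residuals are not finite in the initial point.
```

```bash
python3 - <<'E'
from h import *
from scipy.optimize import least_squares
s=telemetry.state();s['position']=[.4551,.2968,.2366]
im=cv2.imread('pics/w7.png');hsv=cv2.cvtColor(im,cv2.COLOR_BGR2HSV);print(hsv[103,258])
m=(hsv[...,0]>4)&(hsv[...,0]<18)&(hsv[...,1]>170)&(hsv[...,2]>100);m[:,:225]=0;m[:,290:]=0;m[130:]=0
k=cv2.morphologyEx(m.astype(np.uint8),cv2.MORPH_CLOSE,np.ones((7,7)));c,_=cv2.findContours(k,0,2);c=max(c,key=cv2.contourArea);e=cv2.fitEllipse(c);print(e)
print(least_squares(lambda x:wproj(np.array([x[0],x[1],.068]),s)-e[0],[.55,.31]).x)
go((.5525,.312,.236))
E
```

```text
[ 12 175 237]
((257.0333557128906, 101.96485900878906), (40.01338577270508, 41.28302764892578), 68.91913604736328)
[0.55436744 0.31038923]
t 6.48 p [0.4549 0.2964 0.2367] F [ 0.  -0.2 -0.1] w 0.999 yawx -97.69 ydown [-0.0017 -0.0022 -1.    ]
shift tool [-0.0285  0.0005  0.0946] n>= 2.470536552992584
```

>>> play_rows(series=[[-0.0095, 0, 0.0315, 0, 0, 0, 1], [-0.0095, 0, 0.0315, 0, 0, 0, 1], [-0.0095, 0, 0.0315, 0, 0.1, 0, 1], [0, 0, 0, 0, 0.11, 0, 1], [0, 0, 0, 0, 0.11, 0, 1], [0, 0, 0, 0, 0.11, 0, 1], [0, 0, 0, 0, 0.11, 0, 1], [0, 0, 0, 0, 0.11, 0, 1]])

```text
time_s: 7.15
position: [0.5526, 0.3099, 0.2378]
tcp_rot: [[-0.712, -0.001, 0.702], [-0.702, -0.001, -0.712], [0.001, -1.0, 0.0]]
contact_force: [-0.4, 0.3, -0.4]
grip_width: 0.996
```

>>> play_rows(series=[[0, 0.015, 0, 0, 0, 0, 1], [0, 0.02, 0, 0, 0, 0, 1], [0, 0.015, 0, 0, 0, 0, 1], [0, 0.01, 0, 0, 0, 0, 1], [0, 0, 0, 0, 0, 0, 1], [0, 0, 0, 0, 0, 0, 1]])

```text
time_s: 7.65
position: [0.5526, 0.3109, 0.1781]
tcp_rot: [[-0.707, -0.0, 0.707], [-0.707, -0.001, -0.707], [0.001, -1.0, 0.0]]
contact_force: [1.1, -0.4, 1.0]
grip_width: 1.003
```

```bash
python3 - <<'E'
from h import *
go((.553,.3115,.12),(.553,.3115,.013))
p,d=optics.get_image('wrist');cv2.imwrite('pics/w8.png',p[:,:,::-1])
E
```

```text
t 7.65 p [0.5526 0.3109 0.1781] F [ 1.1 -0.4  1. ] w 1.003 yawx -135.01 ydown [-2.e-04 -9.e-04 -1.e+00]
shift tool [-0.0008  0.0581 -0.0002] n>= 1.4514110667304603
shift tool [-1.00e-04  1.07e-01 -1.00e-04] n>= 2.675
```

View pics/w8.png

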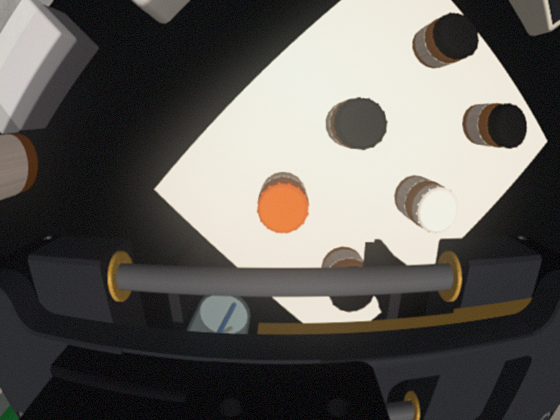

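```bash
python3 - <<'E'
from h import *
from scipy.optimize import least_squares
s=telemetry.state()
im=cv2.imread('pics/w8.png');hsv=cv2.cvtColor(im,cv2.COLOR_BGR2HSV)
m=(hsv[...,0]>4)&(hsv[...,0]<18)&(hsv[...,1]>170)&(hsv[...,2]>190);m[:,:240]=0;m[:,320:]=0;m[245:]=0;m[:170]=0
k=cv2.morphologyEx(m.astype(np.uint8),cv2.MORPH_CLOSE,np.ones((7,7)));c,_=cv2.findContours(k,0,2);c=max(c,key=cv2.contourArea);e=cv2.fitEllipse(c);print(e)
print(least_squares(lambda x:wproj(np.array([x[0],x[1],.068]),s)-e[0],[.55,.31]).x)
go()
E
```

```text
((282.728271484375, 207.81591796875), (46.10489273071289, 48.4716682434082), 74.60020446777344)
[0.55539986 0.31199262]
t 7.7 p [0.553  0.3115 0.1789] F [0.1 0.1 0.2] w 1.0 yawx -134.99 ydown [ 1.3e-03  3.0e-04 -1.0e+00]
```

>>> play_rows(series=[[0, 0.03, 0.0005, 0, 0, 0, 1], [0, 0.03, 0, 0, 0, 0, 1], [0, 0.03, 0, 0, 0, 0, 1], [0, 0.025, 0, 0, 0, 0, 1], [0, 0.02, 0, 0, 0, 0, 1], [0, 0.015, 0, 0, 0, 0, 1], [0, 0.01, 0, 0, 0, 0, 1], [0, 0, 0, 0, 0, 0, 1]])

```text
time_s: 8.37
position: [0.5522, 0.3109, 0.0167]
tcp_rot: [[-0.707, -0.002, 0.707], [-0.707, -0.002, -0.707], [0.003, -1.0, -0.0]]
contact_force: [0.5, 0.7, -0.3]
grip_width: 1.002
```

>>> play_rows(series=[[0, 0.004, 0, 0, 0, 0, 1], [0, 0, 0, 0, 0, 0, 1]])

```text
time_s: 8.53
position: [0.5533, 0.312, 0.0149]
tcp_rot: [[-0.707, 0.001, 0.708], [-0.708, 0.001, -0.707], [-0.002, -1.0, 0.0]]
contact_force: [-0.4, 0.6, 1.1]
grip_width: 0.998
```

```bash
python3 - <<'E'
from h import *
go((.5535,.312,.0135))
p,d=optics.get_image('wrist');cv2.imwrite('pics/w9.png',p[:,:,::-1])
E
```

```text
t 8.53 p [0.5533 0.312  0.0149] F [-0.4  0.6  1.1] w 0.998 yawx -134.96 ydown [ 0.0015  0.0012 -1.    ]
shift tool [-0.0001  0.0014  0.0001] n>= 0.036385738108061276
```

View pics/w9.png

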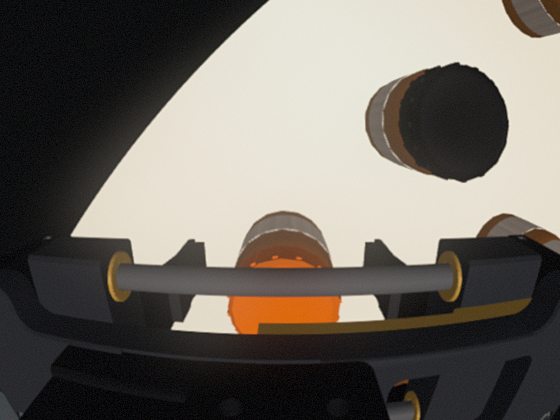

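The jar (283,275) sits centred between the fingers (185 and 380). Closing.

>>> play_rows(series=[[0, 0, 0, 0, 0, 0, 0.6], [0, 0, 0, 0, 0, 0, 0.5], [0, 0, 0, 0, 0, 0, 0.3], [0, 0, 0, 0, 0, 0, 0], [0, 0, 0, 0, 0, 0, 0], [0, 0, 0, 0, 0, 0, 0], [0, 0, 0, 0, 0, 0, 0], [0, 0, 0, 0, 0, 0, 0]], grip_force=35)

```text
time_s: 9.25
position: [0.5527, 0.3115, 0.0141]
tcp_rot: [[-0.707, 0.0, 0.708], [-0.708, 0.0, -0.707], [-0.0, -1.0, 0.0]]
contact_force: [-0.2, 0.5, 0.0]
grip_width: 0.541
```

>>> play_rows(series=[[0, 0, 0, 0, 0, 0, 0], [0, 0, 0, 0, 0, 0, 0]])

```text
time_s: 9.42
position: [0.5527, 0.3115, 0.0141]
tcp_rot: [[-0.707, 0.0, 0.708], [-0.708, 0.0, -0.707], [-0.0, -1.0, 0.0]]
contact_force: [-0.3, 0.7, -0.0]
grip_width: 0.544
```

Gripped at a width of about 47 mm. Lifting.

>>> play_rows(series=[[0, -0.01, 0, 0, 0, 0, 0], [0, -0.02, 0, 0, 0, 0, 0], [0, -0.03, 0, 0, 0, 0, 0], [0, -0.035, 0, 0, 0, 0, 0], [0, -0.035, 0, 0, 0, 0, 0], [0, -0.035, 0, 0, 0, 0, 0], [0, -0.03, 0, 0, 0, 0, 0], [0, -0.015, 0, 0, 0, 0, 0]])

```text
time_s: 10.08
position: [0.5538, 0.312, 0.2298]
tcp_rot: [[-0.706, 0.006, 0.708], [-0.708, 0.004, -0.706], [-0.007, -1.0, 0.001]]
contact_force: [0.3, 0.3, -0.8]
grip_width: 0.544
```

```bash
python3 - <<'E'
from h import *
p,d=optics.get_image('wrist');cv2.imwrite('pics/w10.png',p[:,:,::-1])
p,d=optics.get_image('scene');cv2.imwrite('pics/s10.png',p[:,:,::-1])
go((.6077,-.1427,.225),(.6077,-.1427,.164))
E
```

```text
t 10.18 p [0.5538 0.3123 0.2285] F [ 0.2  0.1 -1.6] w 0.541 yawx -134.95 ydown [ 0.0062  0.005  -1.    ]
shift tool [0.284  0.0016 0.3596] n>= 11.454621318965078
shift tool [ 0.0005  0.061  -0.0001] n>= 1.5250000000000001
```

View pics/w10.png

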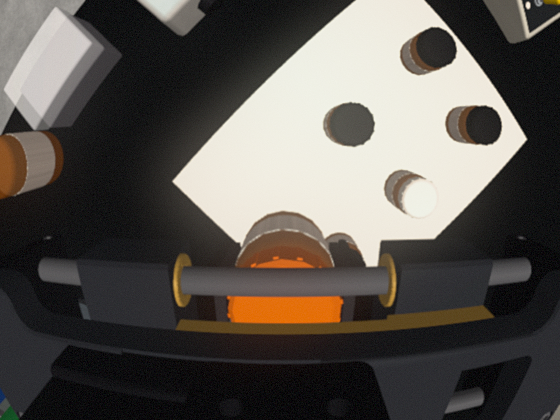

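View pics/s10.png

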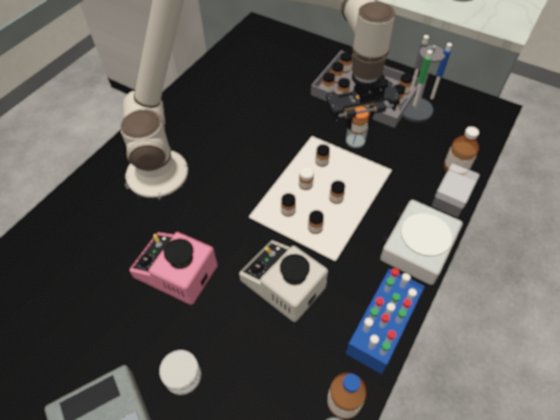

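>>> play_rows(series=[[0.015, 0, 0.012, 0, 0, 0, 0], [0.025, 0, 0.021, 0, 0, 0, 0], [0.026, 0, 0.022, 0, 0, 0, 0], [0.026, 0, 0.022, 0, 0, 0, 0], [0.026, 0, 0.022, 0, 0, 0, 0], [0.026, 0, 0.022, 0, 0, 0, 0], [0.026, 0, 0.022, 0, 0, 0, 0], [0.026, 0, 0.022, 0, 0, 0, 0]])

```text
time_s: 10.85
position: [0.529, 0.0543, 0.222]
tcp_rot: [[-0.707, -0.004, 0.707], [-0.707, -0.001, -0.707], [0.003, -1.0, -0.002]]
contact_force: [0.2, -0.5, -1.1]
grip_width: 0.538
```

>>> play_rows(series=[[0.026, 0, 0.022, 0, 0, 0, 0], [0.026, 0, 0.022, 0, 0, 0, 0], [0.022, 0, 0.018, 0, 0, 0, 0], [0.014, 0, 0.01, 0, 0, 0, 0], [0, 0, 0, 0, 0, 0, 0], [0, 0, 0, 0, 0, 0, 0], [0, 0, 0, 0, 0, 0, 0]])

```text
time_s: 11.43
position: [0.519, -0.0567, 0.2229]
tcp_rot: [[-0.707, -0.002, 0.707], [-0.707, 0.0, -0.707], [0.002, -1.0, -0.002]]
contact_force: [-0.3, 0.4, -0.5]
grip_width: 0.544
```

```bash
python3 - <<'E'
from h import *
s=telemetry.state()
p,d=optics.get_image('wrist');cv2.imwrite('pics/w11.png',p[:,:,::-1]);P=wcloud(d,s)
go((.6077,-.1427,.225),(.6077,-.1427,.164))
print(wproj(np.array([[.6077,-.1427,.153]]),s))
t=np.linspace(0,6.283,9)[:8]
im=cv2.imread('pics/w11.png')
for a in np.linspace(0,6.283,60):
    u,v=wproj(np.array([.6077+.0395*np.cos(a),-.1427+.0395*np.sin(a),.153]),s);cv2.circle(im,(int(round(u)),int(round(v))),0,(0,0,255),-1)
cv2.imwrite('pics/w11b.png',im)
m=(abs(P[...,0]-.6077)<.06)&(abs(P[...,1]+.1427)<.06)&(P[...,2]>.145)&(P[...,2]<.16);q=P[m]
print(m.sum(),cv2.minEnclosingCircle((q[:,:2]*1000).astype(np.float32)),np.median(q,0))
E
```

```text
t 11.48 p [ 0.5193 -0.0563  0.2232] F [-0.9  0.7 -1.2] w 0.543 yawx -134.93 ydown [-1.7e-03  1.0e-04 -1.0e+00]
shift tool [-0.0013 -0.002   0.1236] n>= 3.090614968343627
shift tool [-0.0001  0.061   0.0001] n>= 1.5249999999999997
[[282.09890548  54.33631494]]
8873 ((610.81640625, -143.13169860839844), 39.69002151489258) [ 0.61015996 -0.14254758  0.15109591]
```

View pics/w11b.png

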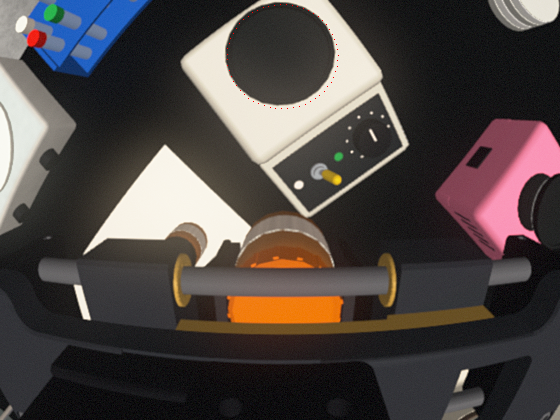

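>>> play_rows(series=[[0, 0, 0.015, 0, 0, 0, 0], [-0.0005, 0, 0.025, 0, 0, 0, 0], [-0.0005, 0, 0.028, 0, 0, 0, 0], [-0.0005, 0, 0.026, 0, 0, 0, 0], [-0.0005, 0, 0.02, 0, 0, 0, 0], [0, 0, 0.0105, 0, 0, 0, 0], [0, 0.01, 0, 0, 0, 0, 0], [0, 0.01, 0, 0, 0, 0, 0]])

```text
time_s: 12.15
position: [0.609, -0.1427, 0.203]
tcp_rot: [[-0.707, -0.0, 0.708], [-0.708, 0.001, -0.707], [-0.0, -1.0, -0.001]]
contact_force: [0.8, 0.5, -2.4]
grip_width: 0.545
```

>>> play_rows(series=[[0, 0.012, 0, 0, 0, 0, 0], [0, 0.01, 0, 0, 0, 0, 0], [0, 0.006, 0, 0, 0, 0, 0], [0, 0, 0, 0, 0, 0, 0], [0, 0, 0, 0, 0, 0, 0]])

```text
time_s: 12.57
position: [0.6088, -0.1431, 0.1759]
tcp_rot: [[-0.706, -0.001, 0.708], [-0.708, -0.0, -0.706], [0.001, -1.0, -0.0]]
contact_force: [0.9, -0.8, -0.9]
grip_width: 0.543
```

```bash
python3 - <<'E'
from h import *
go((.609,-.143,.164))
for n in('scene','top'):
    p,d=optics.get_image(n);cv2.imwrite(f'pics/{n}12.png',p[:,:,::-1])
crop('pics/scene12.png',230,180,360,320,5,'pics/c12.png')
E
```

```text
t 12.57 p [ 0.6088 -0.1431  0.1759] F [ 0.9 -0.8 -0.9] w 0.543 yawx -134.92 ydown [-7.e-04 -2.e-04 -1.e+00]
shift tool [-0.0002  0.0119  0.0001] n>= 0.29703620804535136
```

View pics/c12.png

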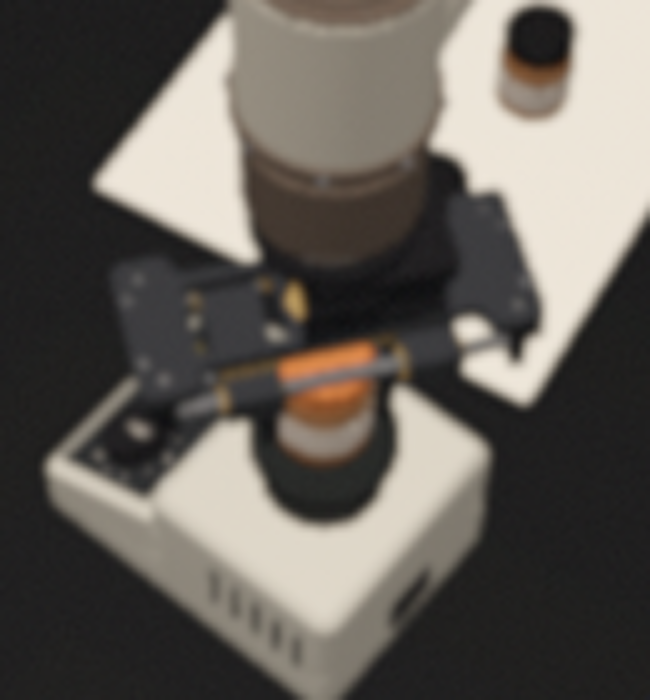

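The jar is centred over the platform, about 12 mm above it. I'll lower it gently.

>>> play_rows(series=[[0, 0.003, 0, 0, 0, 0, 0], [0, 0.003, 0, 0, 0, 0, 0], [0, 0.002, 0, 0, 0, 0, 0], [0, 0.0015, 0, 0, 0, 0, 0], [0, 0.0015, 0, 0, 0, 0, 0], [0, 0.001, 0, 0, 0, 0, 0], [0, 0.001, 0, 0, 0, 0, 0], [0, 0, 0, 0, 0, 0, 0]])

```text
time_s: 13.33
position: [0.6091, -0.1436, 0.1636]
tcp_rot: [[-0.707, 0.0, 0.708], [-0.708, -0.0, -0.707], [0.0, -1.0, 0.0]]
contact_force: [-2.0, 1.4, 1.6]
grip_width: 0.543
```

```bash
python3 - <<'E'
from h import *
go((.609,-.143,.164))
E
```

```text
t 13.33 p [ 0.6091 -0.1436  0.1636] F [-2.   1.4  1.6] w 0.543 yawx -134.95 ydown [ 0.e+00 -3.e-04 -1.e+00]
shift tool [-0.0004 -0.0004 -0.0005] n>= 0.0175741445277666
```

Contact, with Fz up about 3 N relative to carrying. I'll press on in 1 mm steps.

>>> play_rows(series=[[0, 0.001, 0, 0, 0, 0, 0], [0, 0.001, 0, 0, 0, 0, 0], [0, 0.001, 0, 0, 0, 0, 0], [0, 0.001, 0, 0, 0, 0, 0], [0, 0, 0, 0, 0, 0, 0], [0, 0, 0, 0, 0, 0, 0]])

```text
time_s: 13.83
position: [0.6092, -0.1436, 0.1598]
tcp_rot: [[-0.706, 0.0, 0.708], [-0.708, -0.0, -0.706], [-0.0, -1.0, 0.001]]
contact_force: [-2.6, 1.2, 6.3]
grip_width: 0.541
```

>>> play_rows(series=[[0, 0.001, 0, 0, 0, 0, 0], [0, 0.001, 0, 0, 0, 0, 0], [0, 0, 0, 0, 0, 0, 0], [0, 0, 0, 0, 0, 0, 0]])

```text
time_s: 14.17
position: [0.6092, -0.1437, 0.1582]
tcp_rot: [[-0.706, 0.001, 0.708], [-0.708, -0.001, -0.706], [-0.0, -1.0, 0.001]]
contact_force: [-4.1, 2.0, 7.5]
grip_width: 0.548
```

>>> play_rows(series=[[0, 0.001, 0, 0, 0, 0, 0], [0, 0, 0, 0, 0, 0, 0], [0, 0, 0, 0, 0, 0, 0]])

```text
time_s: 14.42
position: [0.6092, -0.1436, 0.1581]
tcp_rot: [[-0.706, 0.001, 0.708], [-0.708, -0.001, -0.706], [-0.0, -1.0, 0.001]]
contact_force: [-4.2, 1.1, 10.6]
grip_width: 0.543
```

>>> play_rows(series=[[0, 0.001, 0, 0, 0, 0, 0], [0, 0, 0, 0, 0, 0, 0], [0, 0.001, 0, 0, 0, 0, 0], [0, 0, 0, 0, 0, 0, 0], [0, 0, 0, 0, 0, 0, 0], [0, 0, 0, 0, 0, 0, 0]])

```text
time_s: 14.92
position: [0.6093, -0.1437, 0.158]
tcp_rot: [[-0.706, 0.002, 0.708], [-0.708, -0.001, -0.706], [-0.001, -1.0, 0.002]]
contact_force: [-7.9, 4.5, 18.0]
grip_width: 0.543
```

```bash
python3 - <<'E'
from h import *
go()
for n in('scene','top','wrist'):
    p,d=optics.get_image(n);cv2.imwrite(f'pics/{n}13.png',p[:,:,::-1])
    if n!='wrist':
        P=cloud(n,d);P0=cloud(n,np.load(f'pics/{n}0.npy'))
        a=(abs(P[...,0]-.608)<.05)&(abs(P[...,1]+.143)<.05)&(P[...,2]>.135)&(P[...,2]<.158);print(n,a.sum(),np.median(P[a],0))
        D=P0;b=(abs(D[...,0]-.608)<.05)&(abs(D[...,1]+.143)<.05)&(D[...,2]>.135)&(D[...,2]<.158)&a;print(b.sum(),np.median((P-P0)[b],0))
crop('pics/scene13.png',230,180,360,320,5,'pics/c13.png')
E
```

```text
t 14.92 p [ 0.6093 -0.1437  0.158 ] F [-7.9  4.5 18. ] w 0.543 yawx -134.9 ydown [ 0.002  -0.0013 -1.    ]
scene 277 [ 0.62628408 -0.16533398  0.14488628]
243 [-0.00129956  0.00249088 -0.00523447]
top 129 [ 0.58769762 -0.11831605  0.14639139]
119 [ 0.00087589 -0.00054731 -0.00567427]
```

View pics/c13.png

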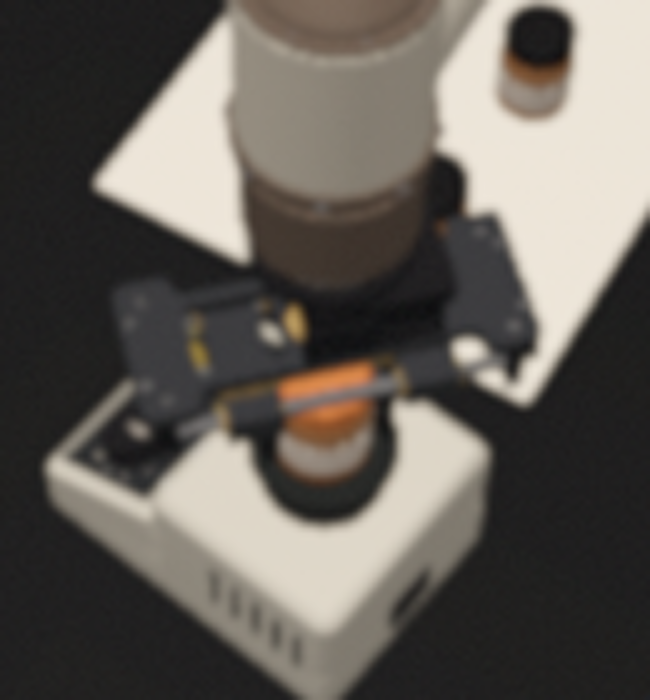

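View pics/wrist13.png

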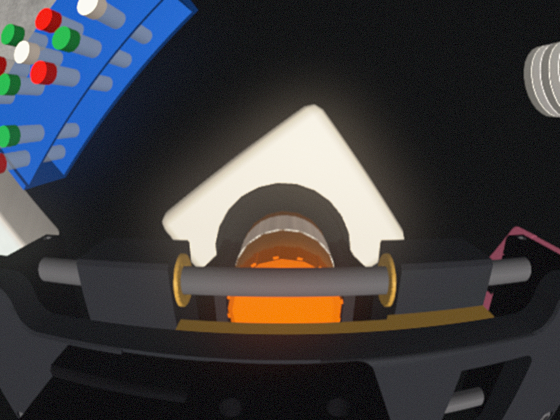

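View pics/top13.png

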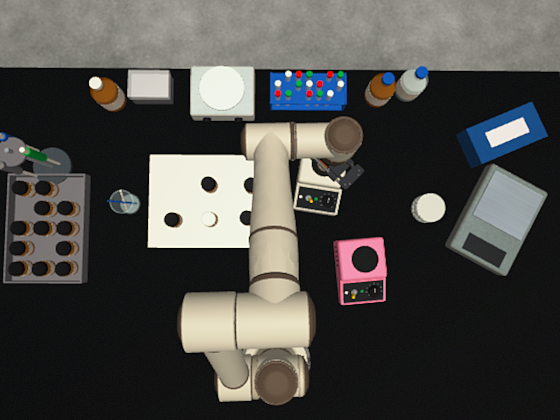

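The platform has dropped about 5.5 mm by depth and 6 mm by the TCP, with 18 N down. The jar is upright inside the lip, and the other jars, beaker and dishes are unmoved. Now I'll hold for more than 2 s.

>>> play_rows(series=[[0, 0, 0, 0, 0, 0, 0], [0, 0, 0, 0, 0, 0, 0], [0, 0, 0, 0, 0, 0, 0], [0, 0, 0, 0, 0, 0, 0], [0, 0, 0, 0, 0, 0, 0], [0, 0, 0, 0, 0, 0, 0], [0, 0, 0, 0, 0, 0, 0], [0, 0, 0, 0, 0, 0, 0]])

```text
time_s: 15.73
position: [0.6093, -0.1437, 0.158]
tcp_rot: [[-0.706, 0.002, 0.708], [-0.708, -0.001, -0.706], [-0.0, -1.0, 0.002]]
contact_force: [-6.4, 4.0, 15.8]
grip_width: 0.542
```

>>> play_rows(series=[[0, 0, 0, 0, 0, 0, 0], [0, 0, 0, 0, 0, 0, 0], [0, 0, 0, 0, 0, 0, 0], [0, 0, 0, 0, 0, 0, 0], [0, 0, 0, 0, 0, 0, 0], [0, 0, 0, 0, 0, 0, 0], [0, 0, 0, 0, 0, 0, 0], [0, 0, 0, 0, 0, 0, 0]])

```text
time_s: 16.4
position: [0.6092, -0.1437, 0.1579]
tcp_rot: [[-0.706, 0.002, 0.708], [-0.708, -0.001, -0.706], [-0.0, -1.0, 0.002]]
contact_force: [-6.1, 3.4, 15.5]
grip_width: 0.547
```

>>> play_rows(series=[[0, 0, 0, 0, 0, 0, 0], [0, 0, 0, 0, 0, 0, 0], [0, 0, 0, 0, 0, 0, 0], [0, 0, 0, 0, 0, 0, 0], [0, 0, 0, 0, 0, 0, 0], [0, 0, 0, 0, 0, 0, 0], [0, 0, 0, 0, 0, 0, 0], [0, 0, 0, 0, 0, 0, 0]])

```text
time_s: 17.07
position: [0.6092, -0.1437, 0.1579]
tcp_rot: [[-0.706, 0.002, 0.708], [-0.708, -0.001, -0.706], [-0.0, -1.0, 0.002]]
contact_force: [-6.7, 3.0, 16.6]
grip_width: 0.541
```

>>> play_rows(series=[[0, 0, 0, 0, 0, 0, 0], [0, 0, 0, 0, 0, 0, 0], [0, 0, 0, 0, 0, 0, 0], [0, 0, 0, 0, 0, 0, 0], [0, 0, 0, 0, 0, 0, 0], [0, 0, 0, 0, 0, 0, 0], [0, 0, 0, 0, 0, 0, 0], [0, 0, 0, 0, 0, 0, 0]])

```text
time_s: 17.73
position: [0.6093, -0.1437, 0.158]
tcp_rot: [[-0.706, 0.002, 0.708], [-0.708, -0.001, -0.706], [-0.001, -1.0, 0.002]]
contact_force: [-8.5, 3.8, 16.7]
grip_width: 0.544
```

```bash
python3 - <<'E'
from h import *
go()
p,d=optics.get_image('top');cv2.imwrite('pics/t14.png',p[:,:,::-1])
P=cloud('top',d);P0=cloud('top',np.load('pics/top0.npy'))
b=(abs(P0[...,0]-.608)<.05)&(abs(P0[...,1]+.143)<.05)&(P0[...,2]>.135)&(P0[...,2]<.158)&(P[...,2]>.135)&(P[...,2]<.158);print(b.sum(),np.median((P-P0)[b],0))
p,d=optics.get_image('wrist');cv2.imwrite('pics/w14.png',p[:,:,::-1])
crop('pics/t14.png',280,130,390,220,7,'pics/c14.png')
E
```

```text
t 17.73 p [ 0.6093 -0.1437  0.158 ] F [-8.5  3.8 16.7] w 0.544 yawx -134.91 ydown [ 0.002  -0.0013 -1.    ]
118 [ 0.00094092 -0.00053652 -0.00566486]
```

View pics/c14.png

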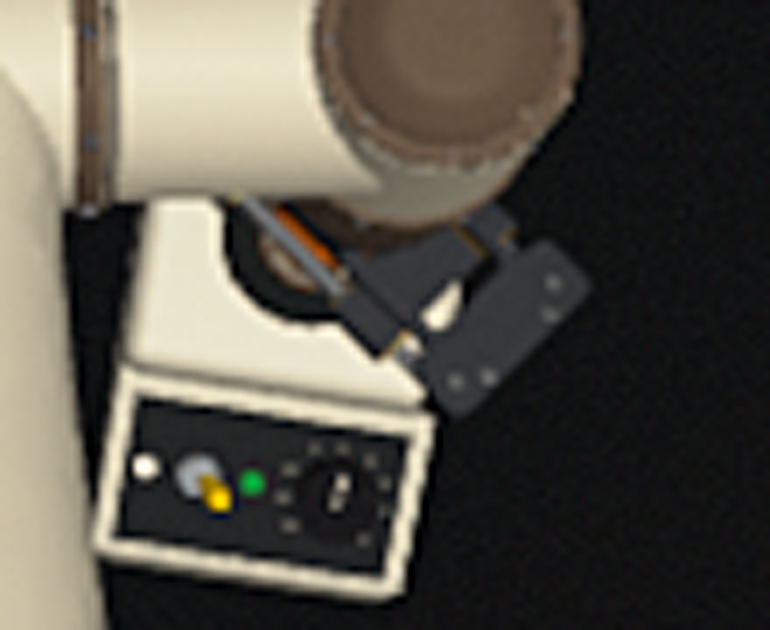

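The top view crop shows the toggle at (215,490) leaning to the green dot, and the jar held down on the platform. Force has held at about 16 N for more than 2.5 s. Handing in.

```bash
python3 -c "
from station import job
print(job.hand_in())"
```

```text
the job is handed in; nothing more can be done
None
```

I did the whole job in the order asked and handed it in at 17.8 s, with the gripper still holding the jar pressed down. The hand-in gave no verdict.

- **Toggle:** I pushed it over with the closed fingers until the force rose to 13 N at the end stop. Later wrist and top views still show it leaning to the green dot.
- **Jar:** I took it by the glass with a 35 N grip, carried it upright, and set it in the middle of the platform inside the lip. The jar did not slip in the grip.
- **Press:** The gripper went down 6.0 mm after contact and then stopped while the force kept rising, so the platform is on its stop. I held it there for about 2.8 s at a steady 16 to 18 N, against the 9 N needed.
- **Other items:** After the press, the other jars, beaker and dishes that were in view showed no sign of having moved. I judged this by eye, and the arm hid two of the black jars in part.

**Disagreements:**
- The depth images gave a platform drop of 5.2 to 5.7 mm rather than 6.0 mm.
- The cameras disagreed by about 3 mm on where the platform is, well inside the 11 mm of room around the jar.
- A sideways force of up to 9 N stayed on the gripper during the press, but the jar's position did not change.

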